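# Shut the bottle cupboard past its roller catch

### The job

Both little plywood cupboards on the workshop table stand ajar. Push the door of the wide plain one shut until its roller catch snaps and holds it flush. Leave the door of the smaller slatted cupboard ajar just as it is, because the fresh balms inside are still airing, and do not disturb the metal bottle standing in front of the cupboards.

Things in the scene. Friction and masses are not known exactly. Their poses are not given: they have to be found in the camera images.
- store_door (a joint): Hinge angle (rad) of the plain plywood door to shut; 0 = shut flush, grows as it opens to the robot; starts 0.35-0.65. Swings lightly down to 0.11, where the sprung roller meets it: then about 8 N near the free edge; past 0.045 the roller snaps it to a rigid stop and holds. Wider, taller cupboard: 240 wide, 160 deep, 200 mm high, plain roof. Vertical hinge, left seen from robot.
- store_push (a point): Spot to push, on the outer face of the door to shut (230 wide, 193 high, 15 mm thick): 190 mm from the hinge line, 40 from the free edge, 20 below the door's top, which is 198 mm above the table. Axes turn with the door: x square into the door (push this way), y towards the hinge line (at x = 0, y = +190 mm), z up. A knob, 35 mm long, sticks out 88 mm lower.
- airing_edge (a point): Outer top corner of the free edge of the slatted door to leave alone (180 wide, 148 high, 15 mm thick), on the smaller cupboard (190 wide, 160 deep, 155 mm high, dark slots in its roof). Hinged left seen from the robot; swings freely. Axes turn with this door: x into it, y towards its hinge (180 mm away), z up.
- bottle_mid (a point): Middle of the loose capped aluminium bottle to leave alone, 42 mm across, 97 mm tall, standing in front of the gap between the cupboards; this point is 48 mm above its foot, z up along it.
Not all that is in view belongs to the job. Of the things shaped like the part that bears bottle_mid, the aluminium one is meant.

How it is judged:
By the outcome, as a careful person would: the job done as asked, in the order asked, and still so for the second after the job is handed in, with the robot touching nothing.
It also fails if it takes over 29 s, if anything falls off the work surface, if the arm or the gripper's body presses on something with over 40 N, if the wrist force passes 120 N, or if a joint passes its speed limit or range.

### The arm

A 6-joint arm with a two-finger parallel gripper is mounted at the origin on the work surface. World frame = base frame: x ahead of the robot, y to its left, z up, the work surface at z = 0. Lengths are in mm, angles in degrees, forces in N, time in s.
With the tool pointing down it reaches from about 300 to 850 mm from the base axis. Payload 4.2 kg.
Tool frame: the origin (TCP) lies at the very end of the fingers, on their centre line; the grasp point (between the pads) lies 19 mm behind it; z points along the fingers, y is the direction in which the jaws open and shut (so a half turn about z gives the same grasp; the last joint's range is limited). The gripper opens to 91 mm and grips with 3 to 60 N. Pads are 32 mm wide; open, the fingers measure 118 mm over their backs; the gripper's body (76 mm by 178 mm) begins 60 mm behind the grasp point.
Start: joints at [-74.714, 18.312, 89.639, -0, 72.044, -1.146], TCP at [162.662, -551.531, 191.376] pointing down, gripper open.
Joint ranges: [-177.97, 177.97], [-48.28, 115.42], [12.27, 149.76], [-77.06, 257.06], [2.81, 150.46], [-146.56, 146.56]. Speed limits (degrees/s): [147.25, 147.25, 180, 180, 180, 180].

### API

Orientations are given as [roll, pitch, yaw] about the fixed x, y, z axes, in that order (R = Rz(yaw) Ry(pitch) Rx(roll)).
In Python, from workcell import * gives the robot as it stands. The module is installed in compiled form; this text tells all that it offers.
- The arm moves only by the tool servo_tool, never from a script. Its argument "plan" is a list that holds one entry, the list of rows, each a list of 7 numbers: the shift along the tool's x, y, z in mm, then the turn, a rotation vector about the tool's x, y, z in rad, then the opening, from 0 (shut) to 1 (fully open). A call has 1 to 20 rows; each row is the pose to reach, as a shift and turn from the pose commanded when the call began, along the tool's axes at that moment; what a row does not reach only later rows make up. A row lasts 1/10 s, in which the tool goes at most 50 mm and 8.59 degrees, less where a joint would pass 70% of its speed; a pose out of reach is approached as far as the arm can. A call with a gripper value outside its range is refused whole. The fingers move at their own pace and stop on an object; "squeeze" is the grip in N (left out, the last holds). Time passes only in rows, so rows that repeat a pose let the fingers close. It gives the time, the measured TCP pose, the force and the opening at its end, in the units of the state.
- state(): the state, without advancing time (a new reading comes with each control period).
- grab_frame(name): name is "scene" or "side" or "wrist"; returns a dict with "color" (480x640x3 uint8, red, green, blue), "range_z" (480x640 float32, mm along the optical axis (not along the pixel's ray), 0 where there is no reading), "fx", "fy", "cx", "cy" (pixels), "rvec" (rotation vector, rad) and "tvec" (3), from world to camera coordinates, as OpenCV has them; the wrist camera has in their place "tool_from_camera" (4x4, takes a point from camera to tool coordinates, whose origin is the TCP and whose axes are the flange's). Camera axes: x right, y down, z forward; pixel columns grow to the right and rows downward; lengths in mm; the calibration is good to about 2 mm. A picture is of the moment at which its call begins: read the wrist's pose just before it.
- job_done(): hands the job in, once; it reports no verdict.
The state is a dict: "time_s": time; "qpos": joint angles; "qvel": joint speeds; "effort": joint torques, N m; "ee_pos": TCP position; "ee_rot": TCP orientation; "force": force on the tool from outside, world axes, zero at the start; "torque": the same for the moment, N m; "gripper_width": finger opening in mm.
Only numpy, scipy, OpenCV 4.12 (cv2) and the standard library are available. Lean on these libraries where they do the work, as an engineer would, in place of code of your own. Each camera call takes 0.05 s, during which the arm holds its last target.

## Working session

There is one attempt and no reset: what is moved stays moved. The work goes in short steps, Python scripts to look and compute and a tool call to move; the robot and the scene stay as the last step left them, time stands still between calls to the robot, and variables do not carry over. Pictures are saved under pics/ and viewed, and the job is handed in when it is done.

Besides the shell and the picture viewer there is one more tool, called as name(argument=value, ...), one argument or row to a line, values as JSON. servo_tool: Moves the arm, as the interface text tells. Its arguments: {"type":"object","properties":{"plan":{"type":"array"},"squeeze":{"type":"number"}},"required":["plan"]}

```bash
mkdir -p pics; ls; python3 - <<'E'
from workcell import *
import cv2,numpy as np
s=state();print(s)
for n in ["scene","side","wrist"]:
    f=grab_frame(n); cv2.imwrite(f"pics/{n}0.png",f["color"][:,:,::-1]); np.savez(f"{n}0.npz",**f)
    print(n,{k:v for k,v in f.items() if k not in("color","range_z")},(f["range_z"]>0).mean())
E
```

```text
pics
{'time_s': 0.0, 'qpos': array([-7.47162225e+01,  1.83518853e+01,  8.97074730e+01, -6.15398367e-05,
        7.20437592e+01, -1.14609073e+00]), 'qvel': array([-0.01299713,  0.04188276, -0.03698731,  0.05802619,  0.00665529,
        0.09097142]), 'effort': array([-2.75551924e-03, -4.12466168e+01, -2.31976354e+01,  7.26283388e-02,
        4.57508722e-02, -1.33773838e-04]), 'ee_pos': array([ 162.48613563, -550.98536011,  190.51064608]), 'ee_rot': array([-1.79896902e+02, -2.00402883e-03,  1.64298854e+01]), 'force': array([-0.86896487,  1.26096984,  0.19677799]), 'torque': array([ 0.03951334, -0.03817261,  0.04043319]), 'gripper_width': 91.21682296380975}
scene {'fx': 522.1125765012388, 'fy': 522.1125765012388, 'cx': 318.97222639823696, 'cy': 233.64151845692916, 'rvec': array([ 1.97401987,  1.77314213, -0.51833803]), 'tvec': array([ -60.52123891, -329.80530082, 1327.53704428])} 0.9960384114583334
side {'fx': 488.60719240026646, 'fy': 488.60719240026646, 'cx': 314.7240609600731, 'cy': 244.36401001695205, 'rvec': array([ 0.93537932, -2.22844063,  1.28445188]), 'tvec': array([342.91128314, 283.64559738, 792.27752091])} 0.9960514322916667
wrist {'fx': 331.9885969848007, 'fy': 331.9885969848007, 'cx': 320.3461626339841, 'cy': 239.97468626430302, 'tool_from_camera': array([[-5.69899572e-04, -9.56242257e-01, -2.92575496e-01,
         8.29433778e+01],
       [ 9.99999806e-01, -4.71425687e-04, -4.07082272e-04,
        -2.73336478e-01],
       [ 2.51341667e-04, -2.92575671e-01,  9.56242340e-01,
        -1.93685100e+02],
       [ 0.00000000e+00,  0.00000000e+00,  0.00000000e+00,
         1.00000000e+00]])} 0.9959830729166667
```

View pics/scene0.png

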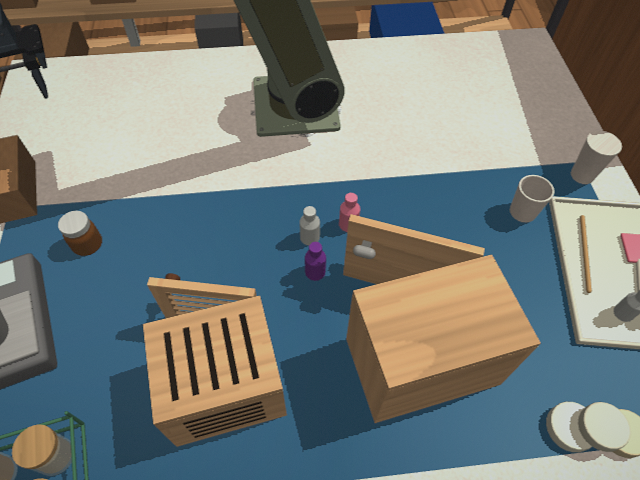

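View pics/side0.png

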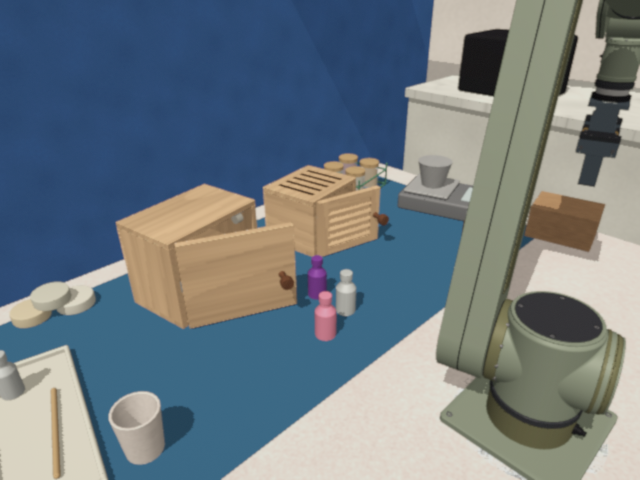

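View pics/wrist0.png

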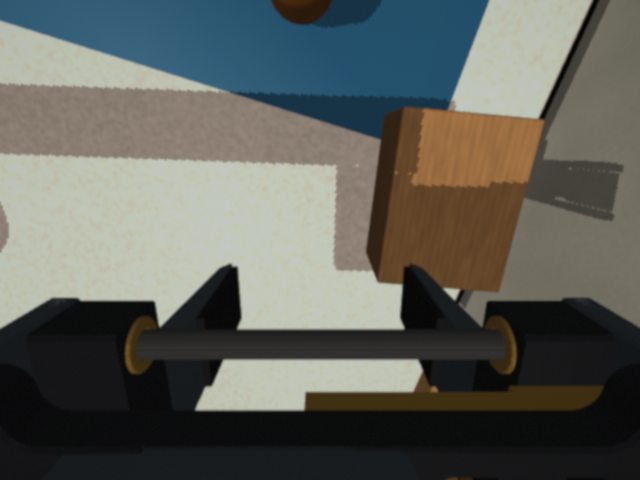

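```bash
cat > h.py <<'E'
import cv2,numpy as np
def load(n):return dict(np.load(n+".npz"))
def ray(f,u,v):
    R=cv2.Rodrigues(f["rvec"])[0];t=f["tvec"]
    d=R.T@np.array([(u-f["cx"])/f["fx"],(v-f["cy"])/f["fy"],1]);return -R.T@t,d
def onz(f,u,v,z):
    c,d=ray(f,u,v);return c+d*(z-c[2])/d[2]
def dep(f,u,v):
    c,d=ray(f,u,v);return c+d*f["range_z"][v,u]
def cloud(f):
    R=cv2.Rodrigues(f["rvec"])[0];t=f["tvec"]
    v,u=np.mgrid[:480,:640];z=f["range_z"]
    P=np.stack([(u-f["cx"])/f["fx"]*z,(v-f["cy"])/f["fy"]*z,z],-1)
    return (P-t)@R
def proj(f,p):
    return cv2.projectPoints(np.float64(p).reshape(-1,3),f["rvec"],f["tvec"],np.array([[f["fx"],0,f["cx"]],[0,f["fy"],f["cy"]],[0,0,1.]]),None)[0].reshape(-1,2)
E
python3 - <<'E'
from h import *
f=load("scene0");np.set_printoptions(precision=1,suppress=True)
P=cloud(f)
im=f["color"][:,:,::-1]
c=im[180:320,130:510];cv2.imwrite("pics/crop0.png",cv2.resize(c,None,fx=2.1,fy=2.1,interpolation=cv2.INTER_CUBIC))
# door top strip mask
for nm,(u0,v0,u1,v1),zl in [("store",(340,205,490,300),(190,204)),("store roof",(340,255,545,400),(195,206)),("air",(140,270,260,310),(143,155)),("air roof",(140,300,290,430),(150,160))]:
    Q=P[v0:v1,u0:u1].reshape(-1,3);Q=Q[(Q[:,2]>zl[0])&(Q[:,2]<zl[1])]
    r=cv2.minAreaRect(np.float32(Q[:,:2]));print(nm,len(Q),r,cv2.boxPoints(r).tolist(),Q[:,2].mean())
for nm,u,v in [("grey",310,228),("pink",350,216),("purple",316,265),("tray",628,308),("amber",80,235)]:
    print(nm,P[v,u],im[v,u])
# off-table heights of the bottles
for nm,(u0,v0,u1,v1) in [("grey",(298,205,322,246)),("pink",(338,192,361,218)),("purp",(303,242,328,281))]:
    Q=P[v0:v1,u0:u1].reshape(-1,3);Q=Q[Q[:,2]>20];print(nm,len(Q),Q.min(0),Q.max(0),Q.mean(0))
E
```

```text
store 5060 ((586.07373046875, 158.36907958984375), (228.75625610351562, 163.97178649902344), 83.5880126953125) [[491.82733154296875, 53.86236572265625], [654.7733764648438, 35.550506591796875], [680.3201293945312, 262.87579345703125], [517.3740844726562, 281.1876525878906]] 198.49254775418115
store roof 15406 ((694.2701416015625, 171.83717346191406), (164.6272735595703, 241.4859619140625), 10.057631492614746) [[592.1350708007812, 276.3494873046875], [634.3078002929688, 38.574554443359375], [796.4052124023438, 67.32485961914062], [754.2324829101562, 305.09979248046875]] 199.17984455802178
air 1454 ((598.4984130859375, -201.3804931640625), (194.88832092285156, 49.01523971557617), 77.3711929321289) [[553.279052734375, -291.1089782714844], [601.1085205078125, -301.82537841796875], [643.7177734375, -111.65200805664062], [595.8883056640625, -100.93560791015625]] 151.56501173555424
air roof 12441 ((702.847412109375, -188.45489501953125), (162.73141479492188, 190.2177734375), 9.414375305175781) [[607.020263671875, -107.93628692626953], [638.1348876953125, -295.592041015625], [798.674560546875, -268.9735107421875], [767.5599365234375, -81.3177490234375]] 154.1246689795254
grey [423.   -4.8  61. ] [133 141 140]
pink [496.7  57.1 197.4] [101 142 181]
purple [508.8  -2.   60.6] [79 34 68]
tray [655.3 562.8  52.7] [78 82 82]
amber [ 397.1 -455.3   66.8] [81 87 94]
grey 602 [392.  -61.2  20.2] [1004.2   15.   928.8] [420.4  -6.1  67. ]
pink 415 [365.7 -61.2  33.4] [1004.2  101.   928.8] [396.4  76.9  85.7]
purp 586 [474.6 -61.2  20.4] [1004.2   18.   928.8] [500.2  -3.9  66.9]
```

```bash
sleep 1
```

```text
(no output)
```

View pics/crop0.png

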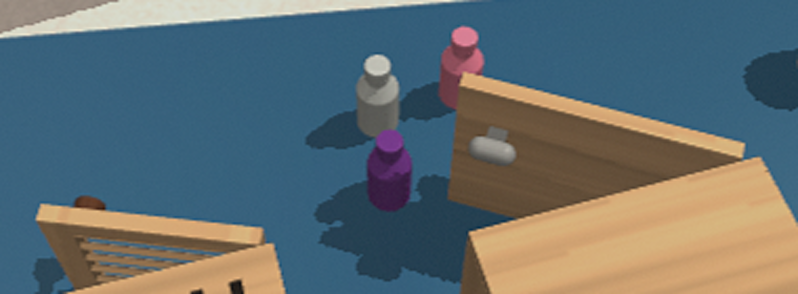

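```bash
python3 - <<'E'
from h import *
f=load("scene0");np.set_printoptions(precision=1,suppress=True)
P=cloud(f)
Q=P[205:262,340:490].reshape(-1,3);Q=Q[(Q[:,2]>185)&(Q[:,2]<204)]
n=np.array([np.cos(np.radians(10.06)),np.sin(np.radians(10.06))]);l=np.array([-n[1],n[0]])
F=np.array([592.1,276.3])
d=(Q[:,:2]-F)@n; Q=Q[d<-3]; 
s=(Q[:,:2]-F)@l
print(len(Q),s.min(),s.max(),d.min())
r=cv2.minAreaRect(np.float32(Q[Q[:,2]>193][:,:2]));print(r);B=cv2.boxPoints(r);print(B)
a=Q[Q[:,2]>193][:,:2];vx,vy,x0,y0=cv2.fitLine(np.float32(a),cv2.DIST_HUBER,0,.01,.01).ravel();print(vx,vy,x0,y0,np.degrees(np.arctan2(vy,vx)))
print("door angle deg",np.degrees(np.arccos(abs(np.dot([vx,vy],l)))))
for u,v in [(347,217),(349,215),(483,248)]: print(onz(f,u,v,198))
# air
Q=P[272:300,140:262].reshape(-1,3);Q=Q[(Q[:,2]>143)&(Q[:,2]<156)];r=cv2.minAreaRect(np.float32(Q[:,:2]));
g=load("side0");C=cloud(g)
for nm,(u0,v0,u1,v1) in [("grey",(334,270,358,315)),("pink",(314,292,338,340)),("purp",(306,256,328,299))]:
    q=C[v0:v1,u0:u1].reshape(-1,3);q=q[(q[:,2]>5)&(q[:,0]<600)];print(nm,len(q),np.percentile(q,[2,98],axis=0),q.mean(0))
# bottle top via side/scene
for nm,(u,v),(u2,v2) in [("grey",(310,209),(347,273)),("pink",(351,196),(326,296)),("purp",(316,246),(317,260))]:
    print(nm,onz(f,u,v,97),onz(g,u2,v2,97))
q=C[225:320,180:295].reshape(-1,3);q=q[(q[:,2]>20)&(q[:,2]<185)];c=q.mean(0);_,S,V=np.linalg.svd(q-c,full_matrices=False);print("face",c,V[2],S/np.sqrt(len(q)))
for u,v in [(293,226),(296,304),(180,244),(286,282)]: print(onz(g,u,v,198),dep(g,u,v))
# amber jar/other; air
E
```

```text
1518 -205.31994273730555 -7.66540671344124 -135.99013718465818
((543.963134765625, 159.7694091796875), (229.32485961914062, 18.89999771118164), 66.28511810302734)
[[489.2  58.6]
 [506.5  51. ]
 [598.7 260.9]
 [581.4 268.6]]
0.39589626 0.91829526 545.62897 161.03378 66.67812
door angle deg 33.38188086783675
[498.7  51.6 198. ]
[494.9  55.6 198. ]
[583.7 266.6 198. ]
grey 735 [[364.8 -14.2   7.5]
 [414.6  70.7  97.7]] [390.1  12.1  58.4]
pink 904 [[357.9  12.3   6.3]
 [475.  103.   97.6]] [372.7  87.9  54.2]
purp 685 [[374.  -10.7   8.6]
 [497.7  91.   98. ]] [467.6  17.7  61.4]
grey [402.3  -2.6  97. ] [400.2  -3.4  97. ]
pink [378.7  82.3  97. ] [374.3  83.5  97. ]
purp [488.8  -0.1  97. ] [480.    4.5  97. ]
face [548.8 163.7 105.5] [-0.3  0.  -1. ] [66.  49.4 45.6]
[486.7  62.4 198. ] [491.6  58.2 194.6]
[293.2 229.5 198. ] [494.8  55.7  -0.1]
[582.5 257.7 198. ] [582.4 257.7 198.1]
[348.7 201.2 198. ] [465.2 105.2  95.9]
```

The scene shows both cupboards ajar. The wide plain one is on the right, with its door's free corner at (348,217) and hinge at (483,248). The slatted one is on the left, its door around (150-255,285).

- **Bottle candidates:** grey metal (310,225), pink (350,212), purple (316,262), and a second grey one in the tray (628,305). The crop shows the grey one at (310,225) in front of the gap, so that is the aluminium bottle. It stands at about (401,-3) and its top is at 97 mm.
- **Door candidates:** the plain door at (348–483, 217–248) is the one to shut. The slatted door has slots in its roof, so it stays as it is.
- **Door measurements:** it is open 33° (0.58 rad) and measures 229 mm wide with its top at 198, which agrees with the sizes given.
- **Push path:** fingertips at z≈160 are well above all the bottles.

```bash
cat >> h.py <<'E'
from scipy.spatial.transform import Rotation as Ro
def shift(p0,rpy,p1,yaw1=None):
    R=Ro.from_euler("xyz",rpy,degrees=True); s=R.inv().apply(np.array(p1)-p0)
    w=(R.inv()*Ro.from_euler("xyz",[180,0,yaw1],degrees=True)).as_rotvec() if yaw1 is not None else None
    return s,w
E
python3 - <<'E'
from h import *
print(shift([162.66,-551.53,191.38],[180,0,16.43],[400,90,191],10),shift([162.66,-551.53,191.38],[180,0,16.43],[465,111,160],10))
E
```

```text
(array([ 4.09101188e+02, -5.48203643e+02,  3.80000000e-01]), array([-2.46648445e-32, -1.37435584e-17,  1.12224671e-01])) (array([ 477.38669695, -549.9612878 ,   31.38      ]), array([-2.46648445e-32, -1.37435584e-17,  1.12224671e-01]))
```

servo_tool(
  plan=[
    [[409,-548,0,0,0,0.112,0],[409,-548,0,0,0,0.112,0],[409,-548,0,0,0,0.112,0],[409,-548,0,0,0,0.112,0],[409,-548,0,0,0,0.112,0],[409,-548,0,0,0,0.112,0],[409,-548,0,0,0,0.112,0],[409,-548,0,0,0,0.112,0],[409,-548,0,0,0,0.112,0],[409,-548,0,0,0,0.112,0],[409,-548,0,0,0,0.112,0],[409,-548,0,0,0,0.112,0],[409,-548,0,0,0,0.112,0],[409,-548,0,0,0,0.112,0],[409,-548,0,0,0,0.112,0],[409,-548,0,0,0,0.112,0],[477,-550,31,0,0,0.112,0],[477,-550,31,0,0,0.112,0],[477,-550,31,0,0,0.112,0],[477,-550,31,0,0,0.112,0]],
  ],
  squeeze=20,
)

```text
time_s: 2.15
ee_pos: [463.6, 109.4, 160.0]
ee_rot: [180.0, 0.1, 9.9]
force: [0.2, 0.2, -0.3]
gripper_width: 0.3
```

```bash
python3 - <<'E'
from workcell import *
from h import *
for n in ["scene","side"]:
    f=grab_frame(n); cv2.imwrite(f"pics/{n}1.png",f["color"][:,:,::-1]); np.savez(f"{n}1.npz",**f)
cv2.imwrite("pics/both1.png",cv2.resize(np.hstack([cv2.imread("pics/scene1.png")[150:450,130:530],cv2.imread("pics/side1.png")[120:420,100:500]]),None,fx=1,fy=1))
print(shift([465,111,160],[180,0,10],[585,79.6,160]),shift([465,111,160],[180,0,10],[600,77,160]))
E
```

```text
(array([1.12724378e+02, 5.17607448e+01, 6.33886304e-15]), None) (array([1.27045009e+02, 5.69259676e+01, 6.97142040e-15]), None)
```

View pics/both1.png

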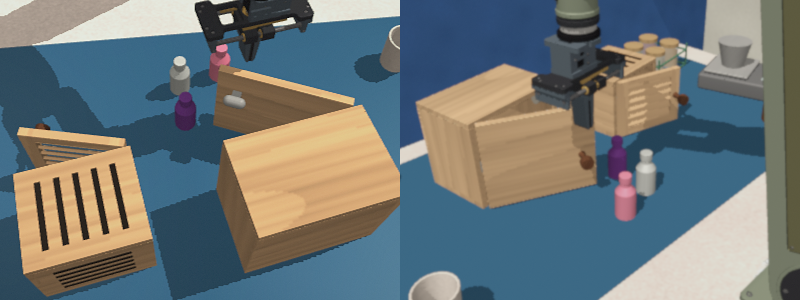

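The picture shows the closed fingers just in front of the plain door near its free edge (side inset 583,110), with the bottles and slatted door unmoved. Now I'll push gently.

servo_tool(
  plan=[
    [[10,5,0,0,0,0,0],[20,9,0,0,0,0,0],[30,14,0,0,0,0,0],[38,18,0,0,0,0,0],[46,21,0,0,0,0,0],[54,25,0,0,0,0,0],[62,28,0,0,0,0,0],[70,32,0,0,0,0,0],[78,35,0,0,0,0,0],[84,38,0,0,0,0,0],[90,41,0,0,0,0,0],[95,43,0,0,0,0,0],[100,45,0,0,0,0,0]],
  ],
)

```text
time_s: 3.55
ee_pos: [571.2, 83.9, 160.3]
ee_rot: [180.0, 0.0, 10.0]
force: [0.9, 0.7, 1.1]
gripper_width: 0.7
```

servo_tool(
  plan=[
    [[4,1,0,0,0,0,0],[8,2,0,0,0,0,0],[11,3,0,0,0,0,0],[14,3,0,0,0,0,0],[16,3,0,0,0,0,0]],
  ],
)

```text
time_s: 4.05
ee_pos: [586.5, 84.4, 160.2]
ee_rot: [-179.9, 0.1, 10.0]
force: [-3.0, 0.3, 0.9]
gripper_width: 0.5
```

servo_tool(
  plan=[
    [[2,0,0,0,0,0,0],[4,0,0,0,0,0,0],[6,0,0,0,0,0,0],[8,0,0,0,0,0,0]],
  ],
)

```text
time_s: 4.45
ee_pos: [595.6, 85.1, 160.4]
ee_rot: [180.0, -0.0, 10.0]
force: [1.0, -0.2, 0.4]
gripper_width: 0.6
```

```bash
python3 - <<'E'
from workcell import *
from h import *
print(state()["force"])
for n in ["scene","side"]:
    f=grab_frame(n); cv2.imwrite(f"pics/{n}2.png",f["color"][:,:,::-1]); np.savez(f"{n}2.npz",**f)
cv2.imwrite("pics/both2.png",np.hstack([cv2.imread("pics/scene2.png")[150:450,130:530],cv2.imread("pics/side2.png")[120:420,100:500]]))
E
```

```text
[ 0.97275141 -0.16839889  0.35497507]
```

View pics/both2.png

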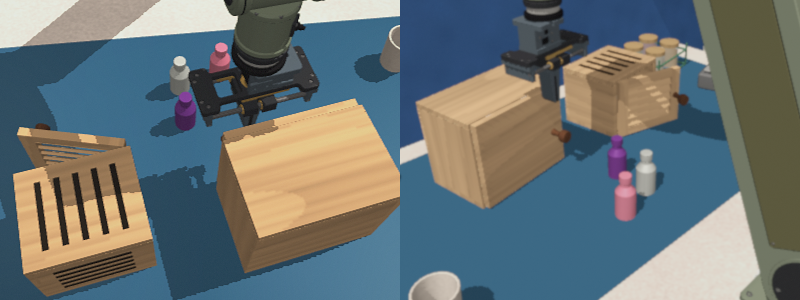

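The plain door looks flush in both insets and the bottles are in place. I'll press lightly to confirm the rigid stop, then back away.

servo_tool(
  plan=[
    [[2,0,0,0,0,0,0],[4,0,0,0,0,0,0],[5,0,0,0,0,0,0]],
  ],
)

```text
time_s: 4.85
ee_pos: [597.1, 85.5, 160.4]
ee_rot: [180.0, 0.4, 10.0]
force: [-9.0, -1.6, 6.1]
gripper_width: 0.4
```

servo_tool(
  plan=[
    [[-5,0,0,0,0,0,0],[-25,0,0,0,0,0,0],[-60,0,0,0,0,0,0],[-100,0,-10,0,0,0,0],[-140,0,-40,0,0,0,0],[-180,0,-80,0,0,0,0],[-200,0,-110,0,0,0,0],[-200,0,-110,0,0,0,0],[-200,0,-110,0,0,0,0]],
  ],
)

```text
time_s: 5.75
ee_pos: [403.5, 51.4, 271.1]
ee_rot: [180.0, -0.2, 10.0]
force: [0.4, -0.2, -1.2]
gripper_width: 0.4
```

```bash
python3 - <<'E'
from workcell import *
from h import *
np.set_printoptions(precision=1,suppress=True)
print(state()["force"])
F={}
for n in ["scene","side"]:
    f=grab_frame(n);F[n]=f; cv2.imwrite(f"pics/{n}3.png",f["color"][:,:,::-1])
cv2.imwrite("pics/both3.png",np.hstack([cv2.imread("pics/scene3.png")[150:450,130:530],cv2.imread("pics/side3.png")[120:420,100:500]]))
C=cloud(F["side"]);q=C[150:380,180:330].reshape(-1,3)
n=np.array([np.cos(np.radians(10.06)),np.sin(np.radians(10.06))]);l=np.array([-n[1],n[0]])
d=(q[:,:2]-[592.1,276.3])@n;s=-(q[:,:2]-[592.1,276.3])@l
m=(abs(d)<30)&(s>5)&(s<225)&(q[:,2]>20)&(q[:,2]<190)
p=np.polyfit(s[m],d[m],1);print("face slope rad",-p[0],"offset",p[1],m.sum())
for n in F:
  o=load(n+"0")
  x=np.abs(F[n]["color"].astype(int)-o["color"]).sum(2)
  dz=np.abs(F[n]["range_z"]-o["range_z"])
  boxes={"scene":{"airdoor":(148,276,256,305),"bottle":(300,206,321,246)},"side":{"airdoor":(312,190,385,248),"bottle":(336,270,358,316)}}[n]
  for k,(a,b,c,e) in boxes.items(): print(n,k,"depth diff pct50/95",np.percentile(dz[b:e,a:c],[50,95]))
E
```

```text
[ 0.4 -0.2 -1.2]
face slope rad 0.0050905168656030075 offset -10.358139155472475 5668
scene airdoor depth diff pct50/95 [1.6 4.7]
scene bottle depth diff pct50/95 [1.9 5.2]
side airdoor depth diff pct50/95 [2.4 8. ]
side bottle depth diff pct50/95 [1.8 5.6]
```

View pics/both3.png

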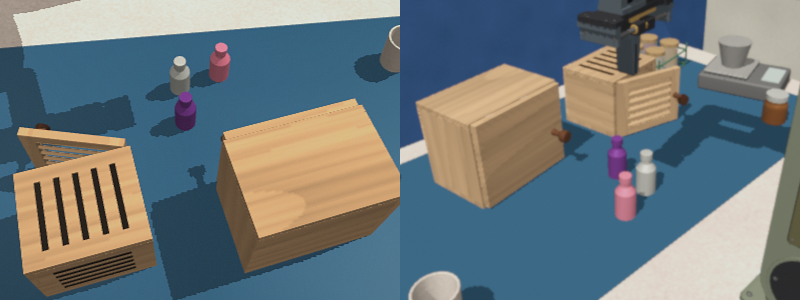

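The last pictures show the plain door flush and holding with the arm clear (slope 0.005 rad). The slatted door is still ajar, and the bottle's depth readings have changed only within noise. Handing in.

```bash
python3 -c "
from workcell import *
print(job_done())"
```

```text
the job is handed in; nothing more can be done
None
```

The plain cupboard's door is shut and holding on its roller catch, and I handed the job in at about 6 s of the 29 s allowed. I pushed it with closed fingertips near the top of its free edge, starting from 0.58 rad open. I felt the roller resist and then let go. A last light press met the rigid stop at about 11 N, and then I backed the arm away.

- **Plain door:** with the arm clear, its face measured 0.005 rad from flush, which is within measuring error.
- **Slatted door and aluminium bottle:** before and after depth images differ by about 2 mm at the median, which looks like camera noise. Both look unmoved in the pictures.
- **Failed checks:** no final check failed or disagreed. An early plane fit to the open door from the side view gave a meaningless result, so I used the top-edge measurement instead.

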